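Shim the rocking splicing set

ROBOT

A 7-joint arm with a two-finger parallel gripper is mounted at the origin on the work surface. World frame = base frame: x ahead of the robot, y to its left, z up, the work surface at z = 0. Lengths are in m, angles in degrees, forces in N, time in s.
With the tool pointing down it reaches from about 0.425 to 0.875 m from the base axis. Payload 4.7 kg.
Tool frame: the origin (TCP) lies on the centre line of the jaws, within the pads' length; the fingertips stand 11 mm ahead of it and the grasp point (between the pads) lies 8 mm behind it; z points along the fingers, y is the direction in which the jaws open and shut (so a half turn about z gives the same grasp; the last joint's range is limited). The gripper opens to 87 mm and grips with 3 to 60 N. Pads are 19 mm wide; open, the fingers measure 117 mm over their backs; the gripper's body (75 mm by 190 mm) begins 51 mm behind the grasp point.
Start: joints at [-75.682, 18.392, -4.016, 83.108, 1.295, 78.541, -3.26], TCP at [0.152, 0.632, 0.2] pointing down, gripper open.
Joint ranges: [-163.93, 163.93], [-17.29, 119.83], [-79.2, 71.16], [3.27, 140.29], [-89.18, 269.18], [5.43, 117.66], [-154.24, 154.24]. Speed limits (degrees/s): [147.25, 147.25, 180, 180, 180, 180, 180].

INTERFACE

Orientations are given as [roll, pitch, yaw] about the fixed x, y, z axes, in that order (R = Rz(yaw) Ry(pitch) Rx(roll)).
In Python, from cell import env gives the robot as it stands.
- The arm moves only by the tool servo_tool, never from a script. Its argument "moves" is text: rows parted by semicolons, each of 7 numbers parted by spaces: the shift along the tool's x, y, z as a fraction of full scale, then the turn, a rotation vector about the tool's x, y, z as a fraction of full scale, then the gripper's target within -1 to 1 (shut at 1, half-way at 0, fully open at -1). A call has 1 to 20 rows; each row shifts and turns the pose as measured when the row begins, along the tool's axes as they then stand; what a row does not reach is not made up. Full scale, the value 1, is 1000 mm for a shift and 0.5 rad for a turn. A row lasts 1/12 s, in which the tool goes at most 41.7 mm and 7.16 degrees, less where a joint would pass 70% of its speed; a pose out of reach is approached as far as the arm can. A call with a number of a shift or a turn outside -1 to 1 is refused whole. A call with a gripper value outside its range is refused whole. The fingers move at their own pace and stop on an object; "squeeze" is the grip in N (left out, the last holds). Time passes only in rows, so rows that do not move let the fingers close. It gives the time, the measured TCP pose, the force and the opening at its end, in the units of the state.
- env.get_obs(): the state, without advancing time (a new reading comes with each control period).
- env.read_camera(name): name is "scene" or "top" or "wrist"; returns a dict with "img" (400x640x3 uint8, red, green, blue), "range_z" (400x640 float32, m along the optical axis (not along the pixel's ray), 0 where there is no reading), "mtx" (3x3 intrinsics, pixels), "k1" (the pictures are not rectified: a ray, as slopes to the right and down, at radius r is drawn at 1 + k1 r^2 times it, then the intrinsics apply), "T" (4x4, takes a point from camera to world coordinates); the wrist camera has in their place "hand_eye" (4x4, takes a point from camera to tool coordinates, whose origin is the TCP and whose axes are the flange's). Camera axes: x right, y up, looking along -z (the intrinsics and any distortion apply to the point x, -y, -z); pixel columns grow to the right and rows downward; lengths in m; the calibration is good to about 2 mm. A picture is of the moment at which its call begins: read the wrist's pose just before it.
- env.sign_off(): hands the job in, once; it reports no verdict.
The state is a dict: "time_s": time; "qpos": joint angles; "joint_velocities": joint speeds; "effort": joint torques, N m; "tool_pos": TCP position; "tool_rot": TCP orientation; "force": force on the tool from outside, world axes, zero at the start; "wrist_torque": the same for the moment, N m; "grip_width": finger opening in m.
Only numpy, scipy, OpenCV 4.12 (cv2) and the standard library are available. Lean on these libraries where they do the work, as an engineer would, in place of code of your own. Each camera call takes 0.05 s, during which the arm holds its last target.

TASK

The splicing instrument rocks because the foot at its near left corner (as the robot sees it) is short: push the loose wooden wedge along the table, thin end first, under that foot until it is snug and the rocking is taken up, leaving the instrument level and where it stands. Then press down firmly, with about 10 N, on the ear above that foot to show that it no longer rocks, and let go. Only push and press with the fingertips: pick nothing up, and leave the other things on the table alone.

Things in the scene. Friction and masses are not known exactly. Their poses are not given: they have to be found in the camera images.
- splicer: Loose bench instrument (3.5 kg, dark housing with a display, 89 mm high) on an aluminium plate with a round ear and a black ball foot (radius 12) at four corners, x = +-85, y = +-105. Origin on the work surface under its centre; z up, x from its front (towards the robot) to its rear, y to the left as the robot sees it. The foot at x = -85, y = +105 (near left) is short; the others stand.
- short_foot (a point): Lowest point of the short ball foot, 8 mm above the surface while the instrument stands level on its other feet. 3 to 4 N down on this corner makes the instrument rock, by up to 3.5 degrees.
- ear_top (a point): Top of the ear straight above the short foot, the place to press: 34 mm across, with a flat screw head 14 mm across whose top, this point, is 38 mm above the surface. The housing begins some 30 mm away diagonally and rises to 89 mm above the surface.
- wedge: Loose wooden wedge, 100 long (x), 50 wide (y), 100 g, flat on the table left of the short foot. Origin: centre of its underside. Thin tip (2 mm) at x = +50, pointing roughly at the foot; upright back, 18 high, at x = -50; straight slope between. It slides with under 2 N. The foot just touches the slope over x = +13; each further 6 mm lifts that corner 1 mm, against 3 to 7 N of push.
- nutdriver: Bystander, leave alone: nut driver with a yellow handle, 200 long, lying in front of the instrument; origin at its middle, underside (mm).
- block: Bystander, leave alone: plain rectangular wooden block, 70 x 40 x 25, lying beside the wedge; origin at the centre of its underside; not the wedge (mm).
- tape_roll: Bystander, leave alone: black roll of tape, 90 in diameter, 25 high, lying flat; origin at the centre of its underside (mm).
- clamp_ring: Bystander, leave alone: steel band clamp, a ring 100 in diameter, 14 high, lying flat; origin at the centre of its underside (mm).
- cup: Bystander, leave alone: white drinking cup, 84 in diameter, 105 high; origin at the centre of its underside (mm).
- bottle: Bystander, leave alone: white bottle with a blue cap, 60 in diameter, 140 high; origin at the centre of its underside (mm).
- sleeve: Bystander, leave alone: orange conduit offcut, a tube 50 in diameter, 90 high, standing; origin at the centre of its underside (mm).
There are look-alikes about, which are no part of the job. What is shaped like the wedge but turquoise is not meant.

How it is judged (in metres and radians):
On the way, in this order (a step that is already met when the one before it is completed fails the run):
1. the wedge has been pushed under the short foot until it is snug (x of short_foot in the frame of wedge between 0.002 and 0.02 m and y of short_foot in the frame of wedge between -0.019 and 0.019 m and angle between wedge's own z axis and vertical below 0.03 rad and angle between splicer's own z axis and vertical below 0.011 rad), for 0.2 s.
2. a fingertip presses the near left corner down with more than 5 N and the instrument stays level (all of step 1 and contact force between the fingers and splicer above 5 N and horizontal distance between the grasp point and short_foot below 0.06 m), for 0.1 s.
At the end, for the whole second after the job is handed in: the wedge lies flat with the short foot over its slope between 2 and 20 mm ahead of its centre (snug at 13) and within 19 mm of its midline; the instrument is level within 0.63 degrees, at rest, and within 20 mm of where it stood (all of step 1 and distance of splicer from where it was at the start of the episode below 0.02 m and linear speed of each of splicer, wedge below 0.01 m/s); the robot touches nothing.
It fails at once if the wedge is lifted or tipped up (height (world z) of wedge above 0.01 m or angle between wedge's own z axis and vertical above 0.25 rad).
It fails at once if the instrument is lifted or tipped over (height (world z) of splicer above 0.015 m or angle between splicer's own z axis and vertical above 0.12 rad).
It fails at once if the instrument is shoved more than 30 mm (distance of splicer from where it was at the start of the episode above 0.03 m).
It fails at once if a bystander is moved more than 25 mm (distance of any of nutdriver, block, tape_roll, clamp_ring, cup, bottle, sleeve from where it was at the start of the episode above 0.025 m).
It also fails if it takes over 72 s, if anything falls off the work surface, if the arm or the gripper's body presses on something with over 40 N, if the wrist force passes 120 N, or if a joint passes its speed limit or range.

## Working session

There is one attempt and no reset: what is moved stays moved. The work goes in short steps, Python scripts to look and compute and a tool call to move; the robot and the scene stay as the last step left them, time stands still between calls to the robot, and variables do not carry over. Pictures are saved under pics/ and viewed, and the job is handed in when it is done.

Besides the shell and the picture viewer there is one more tool, called as a command line: name --argument value ..., lists and objects as JSON in quotes. servo_tool: Moves the arm, as the interface text tells. Its arguments: {"type":"object","properties":{"moves":{"type":"string"},"squeeze":{"type":"number"}},"required":["moves"]}

```bash
mkdir -p pics; ls; python3 - <<'E'
from cell import env
import cv2
o=env.get_obs();print(o)
for n in("scene","top"):
    c=env.read_camera(n);cv2.imwrite(f"pics/{n}0.png",c["img"][:,:,::-1]);print(n,c["mtx"],c["k1"],c["T"])
E
```

```text
pics
{'time_s': 0.0, 'qpos': array([-75.68209957,  18.43714206,  -4.01612361,  83.17652742,
         1.29490965,  78.53931896,  -3.26068845]), 'joint_velocities': array([-0.0683755 ,  0.01071516, -0.03718213,  0.00454805, -0.01070811,
        0.04044249, -0.04212635]), 'effort': array([-6.61266840e-04, -4.91284633e+01, -4.04070541e-01, -3.12528384e+01,
       -6.37957896e-02,  4.37191164e-02,  1.72622158e-04]), 'tool_pos': array([0.15175478, 0.63141941, 0.19886911]), 'tool_rot': array([-1.79892253e+02,  5.51762800e-03,  1.66491746e+02]), 'force': array([ 0.16991522, -0.693821  , -0.53309016]), 'wrist_torque': array([-0.00135797,  0.05903805,  0.01405515]), 'grip_width': 0.08686227729198809}
scene [[445.57996239   0.         314.09324376]
 [  0.         445.57996239 198.93376397]
 [  0.           0.           1.        ]] 0.02134842999522487 [[ 0.34119987 -0.6665543   0.66278806  1.56950222]
 [ 0.93984501  0.22949321 -0.25303008 -0.3524783 ]
 [ 0.01655293  0.70925188  0.70476079  1.11704953]
 [ 0.          0.          0.          1.        ]]
top [[416.5876169    0.         310.98179745]
 [  0.         416.5876169  197.86413817]
 [  0.           0.           1.        ]] -0.054365980100965966 [[-6.24037913e-04  9.85041085e-01 -1.72318518e-01  3.39207907e-01]
 [-9.99882130e-01 -3.25811813e-03 -1.50037030e-02  4.20081993e-03]
 [-1.53406980e-02  1.72288843e-01  9.84927011e-01  1.49721456e+00]
 [ 0.00000000e+00  0.00000000e+00  0.00000000e+00  1.00000000e+00]]
```

View pics/scene0.png

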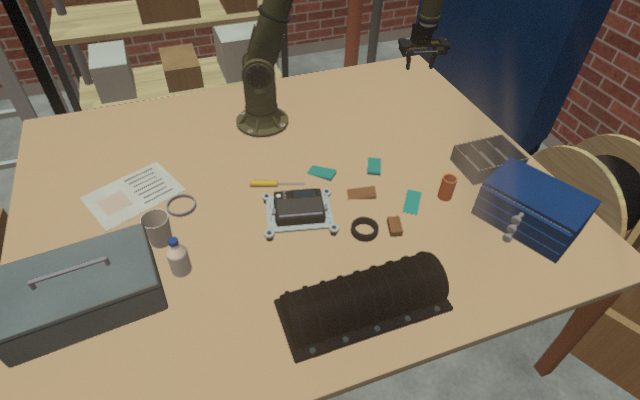

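View pics/top0.png

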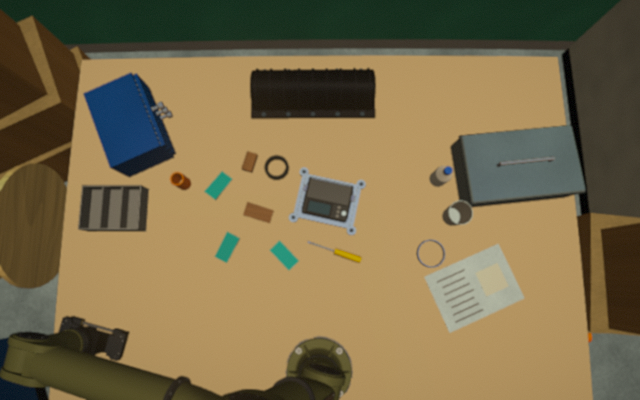

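```bash
cat > h.py <<'E'
import numpy as np,cv2
from cell import env
from scipy.spatial.transform import Rotation as R
def T_of(c,o):
    if "T" in c: return c["T"]
    M=np.eye(4);M[:3,:3]=R.from_euler("xyz",o["tool_rot"],degrees=True).as_matrix();M[:3,3]=o["tool_pos"]
    return M@c["hand_eye"]
def rays(c,px):
    px=np.atleast_2d(np.float64(px))
    # radial model with k1 only
    u=cv2.undistortPoints(px[:,None],c["mtx"],np.array([c["k1"],0,0,0.]))[:,0]
    return np.c_[u[:,0],-u[:,1],-np.ones(len(u))]
def plane(c,px,z,T):
    d=rays(c,px)@T[:3,:3].T
    return T[:3,3]+d*((z-T[2,3])/d[:,2])[:,None]
def proj(c,P,T):
    p=(np.atleast_2d(P)-T[:3,3])@T[:3,:3]
    q=np.c_[p[:,0],-p[:,1],-p[:,2]]
    return cv2.projectPoints(q,np.zeros(3),np.zeros(3),c["mtx"],np.array([c["k1"],0,0,0.]))[0][:,0]
def depthpts(c,T,mask=None):
    v,u=np.nonzero(c["range_z"]>0) if mask is None else np.nonzero(mask&(c["range_z"]>0))
    d=rays(c,np.c_[u,v])*c["range_z"][v,u][:,None]
    return d@T[:3,:3].T+T[:3,3],u,v
E
python3 - <<'E'
from h import *
a=env.read_camera("top");b=env.read_camera("scene")
A=cv2.resize(a["img"][130:270,190:390],None,fx=3.8,fy=3.8,interpolation=2)
B=cv2.resize(b["img"][150:250,240:440],None,fx=3.8,fy=3.8,interpolation=2)
cv2.imwrite("pics/topc.png",A[:,:,::-1]);cv2.imwrite("pics/scenec.png",B[:,:,::-1])
hsv=cv2.cvtColor(a["img"],cv2.COLOR_RGB2HSV)
for p in((258,212),(249,161),(230,150),(295,217)): print(hsv[p[1],p[0]],plane(a,p,0.01,a["T"]))
E
```

```text
[ 14 162 131] [[0.54817876 0.21837328 0.01      ]]
[ 15 165 127] [[0.73849797 0.25590901 0.01      ]]
[ 18 118 184] [[0.78121056 0.32811556 0.01      ]]
[ 99  28 145] [[0.52968752 0.08441781 0.01      ]]
```

View pics/topc.png

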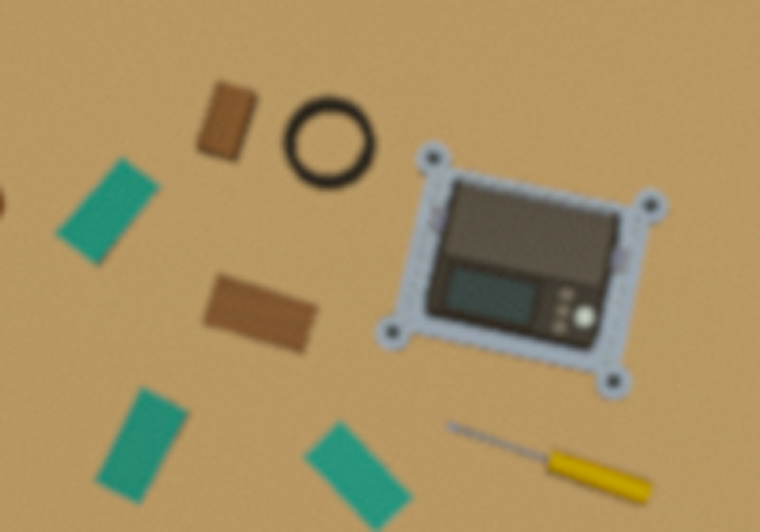

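View pics/scenec.png

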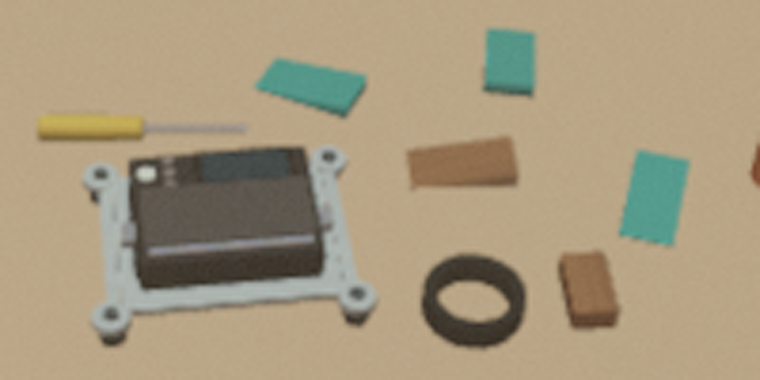

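Top view: the brown tapering piece at (258,212) is the wedge; it is 100x50 and left of the near-left ear at (293,217), thin end right. Brown (249,161) is the plain block, and turquoise (218,185), (227,247) and (285,255) are look-alikes. The crops confirm it.

```bash
python3 - <<'E'
from h import *
a=env.read_camera("top");T=a["T"]
e=np.array([(392,332),(433,157),(651,205),(613,381)])/3.8-0.4+[190,130]
P=plane(a,e,0.038,T);print("ears NL FL FR NR",P.round(4))
print("centre",P.mean(0)); d=(P[1]-P[0])+(P[2]-P[3]);print("yaw",np.degrees(np.arctan2(d[1],d[0])))
print(np.linalg.norm(P[1]-P[0]),np.linalg.norm(P[3]-P[0]))
hsv=cv2.cvtColor(a["img"],cv2.COLOR_RGB2HSV)
m=((hsv[...,2]<150)&(hsv[...,1]>120)&(hsv[...,0]<22)).astype(np.uint8)
cs,_=cv2.findContours(m,0,1)
for c in cs:
    if cv2.contourArea(c)>60 :
        r=cv2.minAreaRect(c);
        if 190<r[0][0]<300 and 130<r[0][1]<260:
            b=cv2.boxPoints(r);print(r,plane(a,b,0.0,T).round(4).tolist(),plane(a,b,0.018,T).round(4).tolist())
mm=m.copy();
p,u,v=depthpts(a,T,(m>0)&(np.indices(m.shape)[1]>235)&(np.indices(m.shape)[1]<280)&(np.indices(m.shape)[0]>195)&(np.indices(m.shape)[0]<230))
A=np.c_[p[:,:2]-p[:,:2].mean(0),np.ones(len(p))];print(len(p),np.linalg.lstsq(A,p[:,2],rcond=None)[0],p.mean(0))
E
```

```text
ears NL FL FR NR [[ 0.5262  0.0908  0.038 ]
 [ 0.6931  0.0531  0.038 ]
 [ 0.6459 -0.1521  0.038 ]
 [ 0.4801 -0.1136  0.038 ]]
centre [ 0.58631769 -0.03042483  0.038     ]
yaw -12.912447813458867
0.17102918716301388 0.20953003656119312
((258.0125732421875, 212.29342651367188), (27.503328323364258, 13.601099014282227), 17.52556800842285) [[0.54, 0.275, 0.0], [0.5878, 0.2612, 0.0], [0.557, 0.1646, 0.0], [0.5096, 0.1787, 0.0]] [[0.5376, 0.2717, 0.018], [0.5848, 0.2581, 0.018], [0.5544, 0.1626, 0.018], [0.5075, 0.1766, 0.018]]
((249.3499755859375, 161.95001220703125), (12.016654968261719, 19.28989028930664), 18.434947967529297) [[0.71, 0.2881, 0.0], [0.7802, 0.2673, 0.0], [0.7652, 0.2241, 0.0], [0.6953, 0.2452, 0.0]] [[0.7055, 0.2847, 0.018], [0.7749, 0.2641, 0.018], [0.7601, 0.2215, 0.018], [0.691, 0.2423, 0.018]]
368 [0.06480108 0.1420005  0.00967826] [0.54731414 0.21864668 0.00967826]
```

servo_tool --moves "0 0 0 0 0 0.25 0;0 0 0 0 0 0.25 0;0 0 0 0 0 0.25 0;0 0 0 0 0 0.25 0;0 0 0 0 0 0.25 0;0 0 0 0 0 0.25 0;0 0 0 0 0 0.25 0;0 0 0 0 0 0.25 0;0 0 0 0 0 0.25 0;0 0 0 0 0 0.25 0;0 0 0 0 0 0.25 0"

```text
time_s: 1.17
tool_pos: [0.1514, 0.6303, 0.1969]
tool_rot: [-179.9, 0.3, 87.4]
force: [0.7, 1.0, 0.1]
grip_width: 0.0435
```

```bash
cat >> h.py <<'E'
def delta(target,o=None):
    o=o or env.get_obs()
    M=R.from_euler("xyz",o["tool_rot"],degrees=True).as_matrix()
    return M.T@(np.array(target)-o["tool_pos"])
def down(yaw): return R.from_euler("xyz",[180,0,yaw],degrees=True)
def rotd(yaw,o=None):
    o=o or env.get_obs()
    return (R.from_euler("xyz",o["tool_rot"],degrees=True).inv()*down(yaw)).as_rotvec()/0.5
def st():
    o=env.get_obs();print(o["time_s"],o["tool_pos"].round(4),o["tool_rot"].round(2),o["force"].round(2),round(o["grip_width"],4));return o
E
python3 -c "
from h import *
o=st();print(o['qpos'].round(1));print(delta([.58,.30,.2]),rotd(72.4));print(env.read_camera('wrist')['hand_eye'])"
```

```text
1.1667 [0.1514 0.6303 0.1969] [-179.93    0.29   87.36] [0.68 1.03 0.15] 0.0435
[-83.7  18.3   6.2  83.6  -2.   78.4 -80. ]
[-0.31023049  0.44334018 -0.00205895] [-0.00116374  0.01034933  0.52208259]
[[ 4.38270505e-05  9.70156298e-01  2.42480424e-01  6.65689491e-02]
 [ 9.99999729e-01  1.35816337e-04 -7.24141397e-04 -5.06452932e-04]
 [-7.35463139e-04  2.42480390e-01 -9.70156028e-01 -1.84992288e-01]
 [ 0.00000000e+00  0.00000000e+00  0.00000000e+00  1.00000000e+00]]
```

servo_tool --moves "-0.023 0.033 0 0 0 0 0.6;-0.023 0.033 0 0 0 0 0.6;-0.023 0.033 0 0 0 0 0.6;-0.023 0.033 0 0 0 0 0.6;-0.023 0.033 0 0 0 0 0.6;-0.023 0.033 0 0 0 0 0.6;-0.023 0.033 0 0 0 0 0.6;-0.023 0.033 0 0 0 0 0.6;-0.023 0.033 0 0 0 0 0.6;-0.023 0.033 0 0 0 0 0.6;-0.023 0.033 0 0 0 0 0.6;-0.023 0.033 0 0 0 0 0.6;0 0 0 0 0 0.25 0.6;0 0 0 0 0 0.25 0.6;0 0 0 0 0 0 0.6;0 0 0 0 0 0 0.6"

```text
time_s: 2.55
tool_pos: [0.5511, 0.328, 0.1935]
tool_rot: [-180.0, 0.4, 75.9]
force: [-1.0, 1.4, 1.1]
grip_width: 0.0173
```

```bash
python3 - <<'E'
from h import *
o=st();print(o['qpos'].round(1));print(delta([.58,.30,.2]),rotd(72.4))
c=env.read_camera("wrist");cv2.imwrite("pics/w1.png",c["img"][:,:,::-1])
E
```

```text
2.55 [0.5511 0.328  0.1935] [-179.95    0.4    75.91] [-0.98  1.39  1.06] 0.0173
[-52.3  18.4  24.1  85.5  -7.3  77.9 -41.8]
[-0.0202065   0.03484491 -0.0064196 ] [-0.00126543  0.01392574  0.12247954]
```

View pics/w1.png

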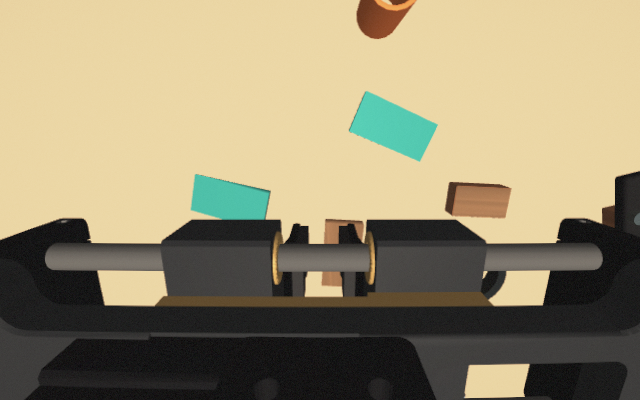

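servo_tool --moves "0 0 0 0 0.014 0.122 0.75;0 0 0 0 0 0 0.75"

```text
time_s: 2.77
tool_pos: [0.5496, 0.3298, 0.1933]
tool_rot: [-179.9, -0.0, 72.9]
force: [-0.6, 0.2, -0.8]
grip_width: 0.0124
```

```bash
python3 - <<'E'
from h import *
o=st();print(delta([.5725,.299,.1]),rotd(72.4))
E
```

```text
2.7667 [0.5496 0.3298 0.1933] [-1.7992e+02 -2.0000e-02  7.2870e+01] [-0.64  0.24 -0.77] 0.0124
[-0.02268959  0.03104744  0.09327221] [-0.00295283 -0.00066032  0.01637208]
```

servo_tool --moves "-0.008 0.011 0.032 0 0 0.016 0.75;-0.008 0.011 0.032 0 0 0 0.75;-0.007 0.010 0.032 0 0 0 0.75;0 0 0.025 0 0 0 0.75;0 0 0.02 0 0 0 0.75;0 0 0 0 0 0 0.75;0 0 0 0 0 0 0.75"

```text
time_s: 3.35
tool_pos: [0.5707, 0.3085, 0.0503]
tool_rot: [-179.9, -0.5, 74.8]
force: [0.7, -0.1, 1.1]
grip_width: 0.0109
```

```bash
python3 - <<'E'
from h import *
o=st();print(delta([.5725,.299,.017]),rotd(72.4))
E
```

```text
3.35 [0.5707 0.3085 0.0503] [-179.93   -0.52   74.84] [ 0.67 -0.13  1.05] 0.0109
[-0.00898515  0.00430308  0.03323471] [-0.00280736 -0.01797156  0.085031  ]
```

servo_tool --moves "0 0.004 0.02 0 -0.018 0.085 0.75;0 0 0.008 0 0 0 0.75;0 0 0.002 0 0 0 0.75;0 0 0 0 0 0 0.75"

```text
time_s: 3.68
tool_pos: [0.5755, 0.3127, 0.025]
tool_rot: [179.9, -0.4, 73.0]
force: [-0.1, -0.2, 0.2]
grip_width: 0.011
```

```bash
python3 - <<'E'
from h import *
o=st();print(delta([.565,.275,.017]),rotd(72.4))
c=env.read_camera("top");b=env.read_camera("scene")
B=cv2.resize(b["img"][130:230,290:490],None,fx=3.8,fy=3.8,interpolation=2);cv2.imwrite("pics/s2.png",B[:,:,::-1])
A=cv2.resize(c["img"][130:270,190:390],None,fx=3.8,fy=3.8,interpolation=2);cv2.imwrite("pics/t2.png",A[:,:,::-1])
E
```

```text
3.6833 [0.5755 0.3127 0.025 ] [179.93  -0.36  73.04] [-0.14 -0.16  0.16] 0.011
[-0.0391301   0.00092135  0.00777032] [ 0.00238774 -0.0126088   0.02237292]
```

View pics/s2.png

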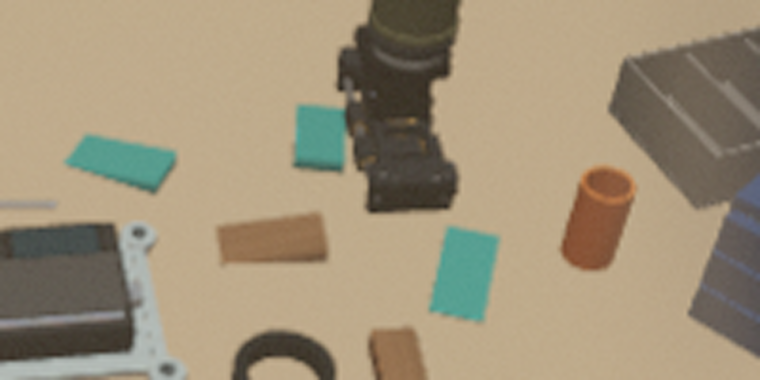

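View pics/t2.png

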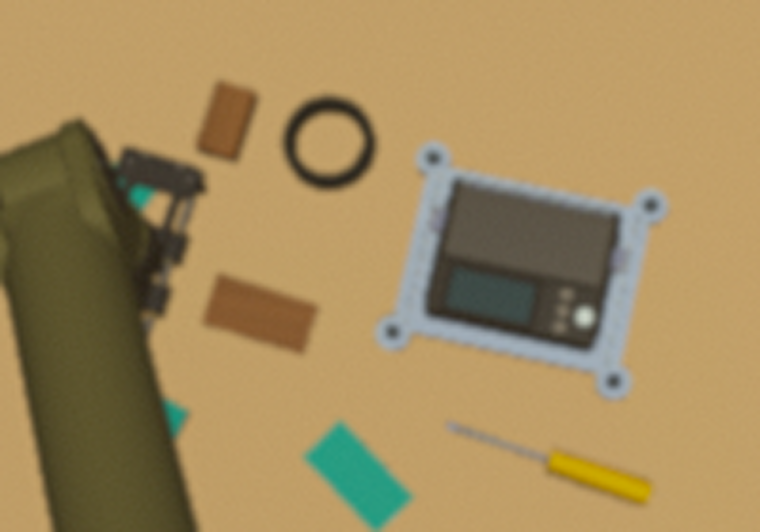

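servo_tool --moves "0 0 0.006 0 -0.012 0.022 0.75;0 0 0.003 0 0 0 0.75;-0.006 0 0 0 0 0 0.75;-0.008 0 0 0 0 0 0.75;-0.008 0 0 0 0 0 0.75;-0.006 0 0 0 0 0 0.75;0 0 0 0 0 0 0.75"

```text
time_s: 4.37
tool_pos: [0.5684, 0.2836, 0.0194]
tool_rot: [179.7, -0.3, 72.4]
force: [-0.1, 0.4, -0.3]
grip_width: 0.0109
```

```bash
python3 - <<'E'
from h import *
o=st();print(delta([.565,.275,.017]),rotd(72.4))
E
```

```text
4.3667 [0.5684 0.2836 0.0194] [179.71  -0.25  72.37] [-0.12  0.36 -0.28] 0.0109
[-0.00925705 -0.00060821  0.00238176] [ 0.00999053 -0.0088631  -0.00091571]
```

servo_tool --moves "-0.006 0 0.002 0.01 -0.009 0 0.75;-0.006 0 0.001 0 0 0 0.75;-0.007 0.001 0 0 0 0 0.75;-0.007 0.001 0 0 0 0 0.75;-0.007 0.001 0 0 0 0 0.75;-0.007 0.001 0 0 0 0 0.75;-0.007 0.001 0 0 0 0 0.75;-0.007 0.001 0 0 0 0 0.75;0 0 0 0 0 0 0.75"

```text
time_s: 5.12
tool_pos: [0.5567, 0.2229, 0.0164]
tool_rot: [-180.0, 0.0, 72.2]
force: [0.5, -1.0, -0.6]
grip_width: 0.0108
```

```bash
cat > look.py <<'E'
from h import *
import sys
n=sys.argv[1]
o=st();print(delta([.565,.275,.017]).round(4),rotd(72.4).round(3))
c=env.read_camera("top");T=c["T"]
A=cv2.resize(c["img"][160:260,210:350],None,fx=5,fy=5,interpolation=2);cv2.imwrite(f"pics/t{n}.png",A[:,:,::-1])
hsv=cv2.cvtColor(c["img"],cv2.COLOR_RGB2HSV)
m=((hsv[...,2]<160)&(hsv[...,1]>120)&(hsv[...,0]<22)&(hsv[...,0]>8)).astype(np.uint8)
m[:195]=0;m[235:]=0;m[:,:235]=0;m[:,310:]=0
cs,_=cv2.findContours(m,0,1)
k=max(cs,key=cv2.contourArea);r=cv2.minAreaRect(k);print(r)
print(plane(c,cv2.boxPoints(r),0.01,T).round(4).tolist(),plane(c,r[0],.01,T))
E
python3 look.py 3
```

```text
5.1167 [0.5567 0.2229 0.0164] [-1.7999e+02  2.0000e-02  7.2250e+01] [ 0.46 -1.02 -0.59] 0.0108
[ 0.0521 -0.008  -0.0006] [-0.     0.001 -0.005]
((263.9000244140625, 218.2000274658203), (13.416407585144043, 21.913463592529297), 26.56505012512207)
[[0.501, 0.2354, 0.01], [0.5723, 0.2014, 0.01], [0.5502, 0.1575, 0.01], [0.4794, 0.1918, 0.01]] [[0.52557928 0.19656597 0.01      ]]
```

View pics/t3.png

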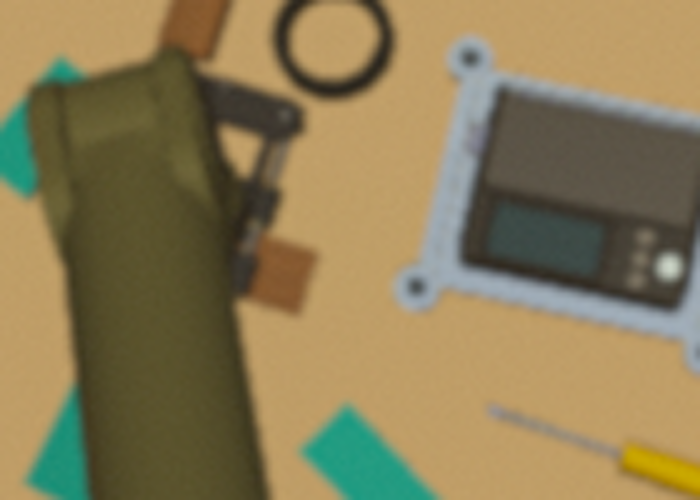

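```bash
python3 - <<'E'
from h import *
o=st();b=env.read_camera("scene");a=env.read_camera("top")
print(proj(b,o["tool_pos"],b["T"]),proj(a,o["tool_pos"],a["T"]))
B=cv2.resize(b["img"][150:230,290:430],None,fx=5.5,fy=5.5,interpolation=2);cv2.imwrite("pics/s3.png",B[:,:,::-1])
E
```

```text
5.1667 [0.5569 0.2238 0.0165] [-1.7999e+02 -1.0000e-02  7.2270e+01] [ 0.05 -0.21  0.07] 0.0109
[[363.87337127 191.46883877]] [[256.29593046 209.3676733 ]]
```

View pics/s3.png

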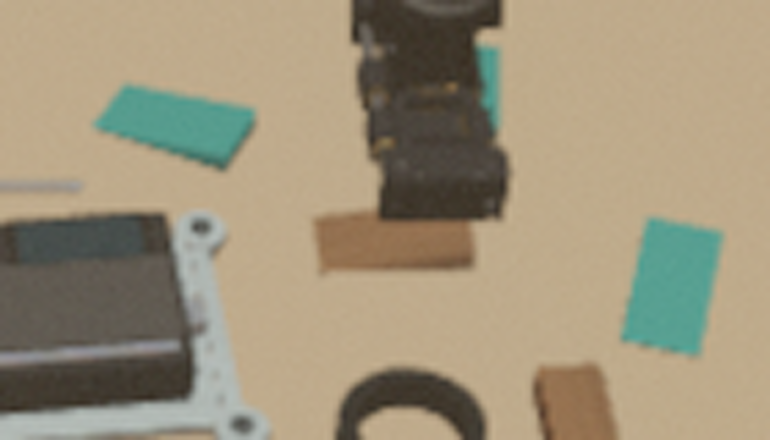

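```bash
python3 - <<'E'
from h import *
o=st()
for n in ("top","scene"):
    c=env.read_camera(n);p,u,v=depthpts(c,c["T"])
    s=(abs(p[:,0]-.557)<.15)&(abs(p[:,1]-.22)<.1)&(p[:,2]>.04)&(p[:,2]<.3)
    q=p[s];M=down(72.3).as_matrix();t=(q-o["tool_pos"])@M
    print(n,len(q))
    for z0 in np.arange(-.24,-.02,.02):
        k=t[(t[:,2]>z0)&(t[:,2]<=z0+.02)]
        if len(k): print(round(z0,2),len(k),k.min(0).round(3),k.max(0).round(3))
c=env.read_camera("wrist");T=T_of(c,o);p,u,v=depthpts(c,T);
s=(v<150);print("wrist low pts z",np.percentile(p[s][:,2],[5,25,50,75,95]))
cv2.imwrite("pics/w3.png",c["img"][:,:,::-1])
E
```

```text
5.2667 [0.5568 0.2256 0.0165] [-1.7998e+02 -6.0000e-02  7.2380e+01] [ 0.47  0.27 -0.25] 0.0108
top 391
-0.24 15 [-0.039 -0.008 -0.239] [-0.024  0.03  -0.22 ]
-0.22 8 [-0.039 -0.005 -0.206] [-0.031  0.023 -0.201]
-0.2 13 [-0.038 -0.025 -0.198] [-0.034  0.016 -0.184]
-0.16 17 [-0.039 -0.016 -0.142] [ 0.006  0.092 -0.14 ]
-0.14 196 [-0.039 -0.026 -0.14 ] [ 0.031  0.097 -0.12 ]
-0.12 115 [-0.039 -0.037 -0.12 ] [-0.013  0.085 -0.101]
-0.1 5 [-0.038 -0.023 -0.098] [-0.033  0.082 -0.094]
-0.04 2 [-0.013  0.007 -0.038] [-0.012  0.015 -0.038]
scene 1393
-0.24 126 [-0.037 -0.009 -0.24 ] [ 0.037  0.042 -0.221]
-0.22 103 [-0.035 -0.012 -0.22 ] [ 0.038  0.039 -0.2  ]
-0.2 80 [-0.037 -0.05  -0.2  ] [ 0.038  0.038 -0.181]
-0.18 59 [-0.035  0.002 -0.179] [ 0.026  0.022 -0.16 ]
-0.16 82 [-0.024 -0.027 -0.16 ] [ 0.026  0.021 -0.14 ]
-0.14 370 [-0.037 -0.094 -0.14 ] [ 0.038  0.099 -0.12 ]
-0.12 268 [-0.038 -0.082 -0.12 ] [ 0.039  0.094 -0.1  ]
-0.1 50 [-0.037 -0.09  -0.1  ] [ 0.035  0.09  -0.089]
wrist low pts z [-7.81686907e-04 -5.51943973e-05  4.90927579e-04  1.23451551e-03
  2.49871407e-02]
```

View pics/w3.png

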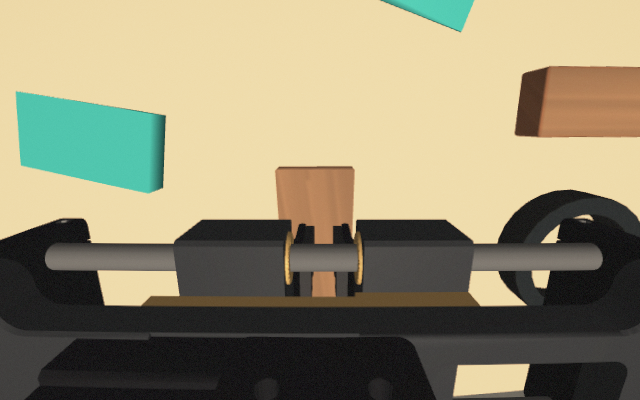

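```bash
python3 - <<'E'
from h import *
o=st()
c=env.read_camera("wrist");H=c["hand_eye"];p,u,v=depthpts(c,H)
T=T_of(c,o);w,_,_=depthpts(c,T)
for vv in range(160,310,6):
    for uu in (300,320,345):
        i=np.where((u==uu)&(v==vv))[0]
        if len(i): print(uu,vv,p[i[0]].round(4),w[i[0]].round(4),c["img"][vv,uu])
cv2.imwrite("pics/w3c.png",cv2.resize(c["img"][150:310,240:400],None,fx=3.7,fy=3.7,interpolation=2)[:,:,::-1])
E
```

```text
5.4167 [0.5567 0.2262 0.0164] [-1.7998e+02 -5.0000e-02  7.2430e+01] [ 0.15 -0.36  0.58] 0.011
300 160 [ 0.0438 -0.0164  0.016 ] [5.543e-01 2.729e-01 4.000e-04] [239 220 172]
320 160 [ 0.0438 -0.0027  0.0164] [ 0.5673  0.2688 -0.    ] [239 221 173]
345 160 [0.0439 0.0143 0.0158] [0.5836 0.2637 0.0006] [239 219 171]
300 166 [ 0.0398 -0.0164  0.0153] [0.5531 0.2691 0.0011] [201 168 128]
320 166 [ 0.0398 -0.0027  0.0155] [0.5661 0.265  0.0009] [157 127  95]
345 166 [0.0397 0.0144 0.0164] [0.5824 0.2597 0.    ] [158 128  96]
300 172 [ 0.0383 -0.0151 -0.0018] [0.5539 0.2673 0.0182] [179 127  88]
320 172 [ 0.0384 -0.0026 -0.0025] [0.5659 0.2636 0.019 ] [184 132  91]
345 172 [ 0.0383  0.0131 -0.0016] [0.5808 0.2587 0.018 ] [170 123  84]
300 178 [ 0.0344 -0.0153 -0.001 ] [0.5525 0.2635 0.0174] [181 129  90]
320 178 [ 0.0342 -0.0026 -0.0002] [0.5646 0.2596 0.0167] [185 132  91]
345 178 [ 0.0343  0.0133 -0.0006] [0.5797 0.2549 0.017 ] [172 123  85]
300 184 [ 0.0304 -0.0154 -0.0006] [0.5512 0.2598 0.017 ] [181 130  90]
320 184 [ 0.0306 -0.0026 -0.0015] [0.5635 0.2561 0.0179] [186 134  93]
345 18
[... 3546 characters left out ...]
9]
345 286 [-0.0002  0.0088 -0.0719] [0.565  0.2233 0.0883] [73 70 66]
300 292 [-0.0029 -0.0106 -0.0721] [0.5457 0.2265 0.0885] [64 61 59]
320 292 [-0.0551 -0.003   0.0128] [0.5372 0.1746 0.0035] [176 127  86]
345 292 [-0.003   0.0088 -0.0721] [0.5642 0.2206 0.0884] [71 67 62]
300 298 [ 0.0242 -0.0065 -0.1191] [0.5578 0.2511 0.1355] [102  80  48]
320 298 [ 0.0245 -0.0014 -0.1196] [0.5628 0.2499 0.136 ] [100  79  48]
345 298 [ 0.0247  0.0048 -0.1198] [0.5688 0.2481 0.1362] [101  80  49]
300 304 [ 0.0244 -0.0063 -0.122 ] [0.5581 0.2512 0.1384] [101  80  50]
320 304 [ 0.0245 -0.0014 -0.1221] [0.5628 0.2498 0.1385] [99 78 45]
345 304 [ 0.0241  0.0047 -0.1216] [0.5685 0.2477 0.138 ] [101  79  47]
```

View pics/w3c.png

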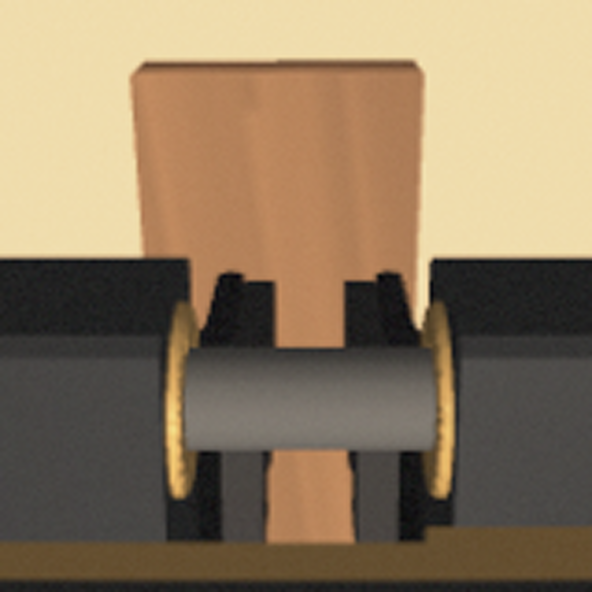

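```bash
python3 - <<'E'
from h import *
o=st()
c=env.read_camera("wrist");p,u,v=depthpts(c,c["hand_eye"])
s=(u>280)&(u<365)&(v>215)&(v<300)&(p[:,2]>-.07)&(p[:,2]<-.01)
q=p[s];print(len(q));
for z0 in np.arange(-.07,-.01,.005):
    k=q[(q[:,2]>z0)&(q[:,2]<=z0+.005)]
    if len(k): print(round(z0,3),len(k),k.min(0).round(4),k.max(0).round(4))
print(o["qpos"].round(3))
E
```

```text
5.4667 [0.5567 0.2261 0.0163] [-1.7998e+02 -4.0000e-02  7.2430e+01] [ 0.13 -0.02 -0.64] 0.011
777
-0.07 33 [-0.0035 -0.006  -0.0699] [ 0.0051  0.005  -0.0679]
-0.065 10 [-0.009  -0.0059 -0.0609] [-0.0051  0.005  -0.06  ]
-0.06 23 [-0.0094 -0.0059 -0.0599] [-0.0015  0.005  -0.0583]
-0.055 37 [ 0.0108 -0.0149 -0.0531] [ 0.0122  0.014  -0.05  ]
-0.05 158 [-0.009  -0.0153 -0.0499] [ 0.0122  0.0142 -0.045 ]
-0.045 133 [ 0.0073 -0.0147 -0.0449] [ 0.012   0.0138 -0.04  ]
-0.04 114 [ 0.0096 -0.0145 -0.04  ] [ 0.012   0.0138 -0.0352]
-0.035 100 [ 0.0094 -0.0148 -0.035 ] [ 0.012   0.0135 -0.0301]
-0.03 129 [ 0.0011 -0.0146 -0.03  ] [ 0.0119  0.0138 -0.025 ]
-0.025 40 [ 0.0088 -0.0146 -0.025 ] [ 0.0118  0.0137 -0.022 ]
[-45.308  22.487  24.966 102.433 -11.095  57.478 -33.584]
```

The fingers passed over the wedge. The wrist depth image shows the real fingertips ending about 23 mm behind the reported TCP, where the spec has them 11 mm ahead. I'll back out, then go down by touch.

servo_tool --moves "0.02 0 0 0 0 0 0.75;0.025 0 0 0 0 0 0.75;0.025 0 0 0 0 0 0.75;0.015 0 0 0 0 0 0.75;0 0 0 0 0 0 0.75;0 0 0.01 0 0 0 0.75;0 0 0.01 0 0 0 0.75;0 0 0 0 0 0 0.75"

```text
time_s: 6.18
tool_pos: [0.5826, 0.3084, -0.0062]
tool_rot: [-179.9, 0.1, 72.4]
force: [-0.1, -0.5, 0.0]
grip_width: 0.0108
```

```bash
python3 - <<'E'
from h import *
o=st();print(delta([.5725,.299,-.015]),rotd(72.4))
E
```

```text
6.1833 [ 0.5826  0.3084 -0.0062] [-1.7995e+02  6.0000e-02  7.2390e+01] [-0.1  -0.49  0.03] 0.0108
[-0.01204576 -0.00677239  0.00883372] [-0.00180872  0.00215726 -0.00050835]
```

servo_tool --moves "-0.006 -0.0068 0.003 0 0 0 0.75;0 0 0.003 0 0 0 0.75;0 0 0.002 0 0 0 0.75;0 0 0 0 0 0 0.75"

```text
time_s: 6.52
tool_pos: [0.5728, 0.2987, -0.0172]
tool_rot: [-179.8, 0.4, 72.1]
force: [0.2, 0.2, 0.2]
grip_width: 0.0113
```

servo_tool --moves "0 0 0.003 0 0 0 0.75;0 0 0 0 0 0 0.75"

```text
time_s: 6.68
tool_pos: [0.5734, 0.2977, -0.0203]
tool_rot: [-179.8, 0.4, 72.0]
force: [0.0, 0.8, -0.0]
grip_width: 0.0107
```

servo_tool --moves "0 0 0.003 0 0 0 0.75;0 0 0 0 0 0 0.75"

```text
time_s: 6.85
tool_pos: [0.5751, 0.2982, -0.0216]
tool_rot: [-179.9, 0.2, 72.0]
force: [0.1, -0.1, -1.4]
grip_width: 0.0105
```

servo_tool --moves "0 0 0.002 0 0 0 0.75;0 0 0 0 0 0 0.75;0 0 0 0 0 0 0.75"

```text
time_s: 7.1
tool_pos: [0.5766, 0.2989, -0.0214]
tool_rot: [180.0, 0.1, 72.0]
force: [0.4, 0.4, 0.6]
grip_width: 0.0106
```

servo_tool --moves "0 0 0.002 0 0 0 0.75;0 0 0 0 0 0 0.75;0 0 0 0 0 0 0.75"

```text
time_s: 7.35
tool_pos: [0.5774, 0.2993, -0.0219]
tool_rot: [179.9, 0.0, 72.0]
force: [0.7, 0.4, 0.5]
grip_width: 0.0107
```

servo_tool --moves "0 -0.002 -0.005 0 0 0 0.75;-0.006 -0.001 0 0 0 0 0.75;-0.006 0 0 0 0 0 0.75;-0.005 0 0 0 0 0 0.75;0 0 0 0 0 0 0.75"

```text
time_s: 7.77
tool_pos: [0.5673, 0.2821, -0.0182]
tool_rot: [-180.0, 0.2, 72.0]
force: [0.1, -0.0, -1.3]
grip_width: 0.0108
```

```bash
python3 - <<'E'
from h import *
o=st();print(delta([.5669,.2763,-.017]),rotd(72.4))
E
```

```text
7.7667 [ 0.5673  0.2821 -0.0182] [-1.7999e+02  1.5000e-01  7.2020e+01] [ 0.14 -0.02 -1.29] 0.0108
[-0.00565668  0.00143867 -0.00120299] [-0.00029144  0.00526067 -0.0131704 ]
```

servo_tool --moves "-0.004 0.001 -0.001 0 0 -0.013 0.75;-0.005 0 0 0 0 0 0.75;-0.006 0.001 0 0 0 0 0.75;-0.006 0.001 0 0 0 0 0.75;-0.006 0.001 0 0 0 0 0.75;-0.006 0.001 0 0 0 0 0.75;0 0 0 0 0 0 0.75"

```text
time_s: 8.35
tool_pos: [0.5613, 0.2448, -0.0173]
tool_rot: [-180.0, 0.1, 72.4]
force: [-0.2, -0.2, -0.4]
grip_width: 0.0107
```

```bash
cat > look.py <<'E'
from h import *
import sys
n=sys.argv[1]
o=st();print(delta([.565,.275,-.017],o).round(4),rotd(72.4,o).round(3))
c=env.read_camera("top");b=env.read_camera("scene")
A=cv2.resize(c["img"][180:240,230:330],None,fx=6,fy=6,interpolation=2)
B=cv2.resize(b["img"][165:225,290:390],None,fx=6,fy=6,interpolation=2)
cv2.imwrite(f"pics/t{n}.png",A[:,:,::-1]);cv2.imwrite(f"pics/s{n}.png",B[:,:,::-1])
hs=cv2.cvtColor(b["img"],cv2.COLOR_RGB2HSV)
E
python3 look.py 4
```

```text
8.35 [ 0.5613  0.2448 -0.0173] [-1.7999e+02  1.4000e-01  7.2360e+01] [-0.2  -0.17 -0.43] 0.0107
[ 0.0299 -0.0057 -0.0003] [-0.001  0.005 -0.001]
```

View pics/t4.png

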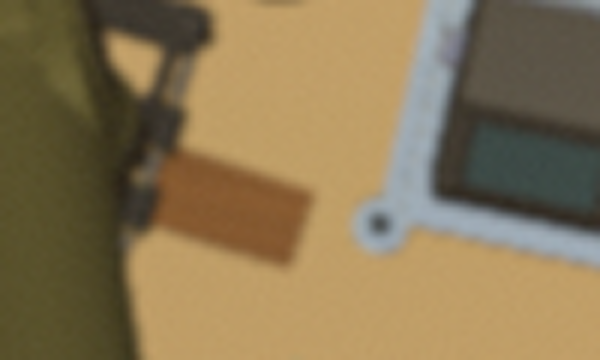

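View pics/s4.png

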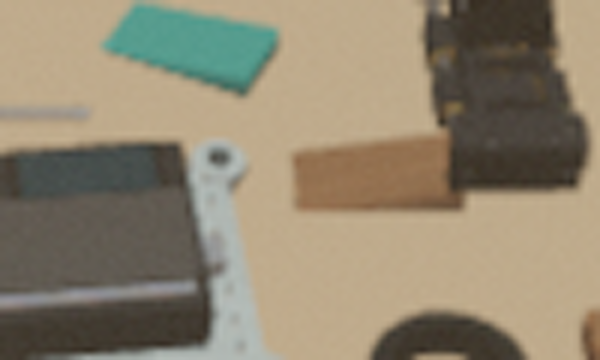

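The wedge now moves. Top-view tip corners are at px (282.5,212.2) and (278.7,224.5).

```bash
cat > tip.py <<'E'
from h import *
import sys
f=list(map(float,sys.argv[1:5]))
c=env.read_camera("top");P=plane(c,np.array(f).reshape(2,2)/6-0.4+[230,180],0.002,c["T"]);
d=P[0]-P[1];ax=np.array([-abs(d[1]),0]);a=np.array([d[1],-d[0]])/np.hypot(d[0],d[1])
t=P.mean(0)[:2];foot=np.array([.5262,.0908]);cen=t-.05*a
r=foot-cen;n=np.array([-a[1],a[0]])
print("tipc",t,"heading",np.degrees(np.arctan2(a[1],a[0])),"w",np.hypot(d[0],d[1]),"foot in wedge",r@a,r@n)
E
python3 tip.py 315 193 292 267
```

```text
tipc [0.52748564 0.13849196] heading -106.57699815265917 w 0.04686884333524187 foot in wedge 0.09607654399242062 0.012374481340078292
```

servo_tool --moves "-0.006 0.001 0 0 0 0 0.75;-0.006 0.001 0 0 0 0 0.75;-0.006 0.001 0 0 0 0 0.75;-0.006 0.001 0 0 0 0 0.75;-0.006 0.001 0 0 0 0 0.75;-0.006 0.001 0 0 0 0 0.75;-0.006 0.001 0 0 0 0 0.75;-0.006 0.001 0 0 0 0 0.75;0 0 0 0 0 0 0.75"

```text
time_s: 9.25
tool_pos: [0.5538, 0.1948, -0.0171]
tool_rot: [-180.0, 0.0, 72.5]
force: [0.5, 0.2, -0.1]
grip_width: 0.0108
```

```bash
python3 look.py 5
```

```text
9.25 [ 0.5538  0.1948 -0.0171] [-1.7999e+02  3.0000e-02  7.2550e+01] [ 0.46  0.18 -0.11] 0.0108
[ 0.0798 -0.0134 -0.0002] [-0.     0.001  0.005]
```

View pics/t5.png

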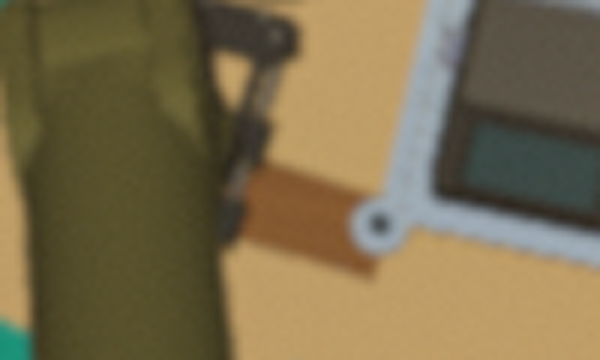

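View pics/s5.png

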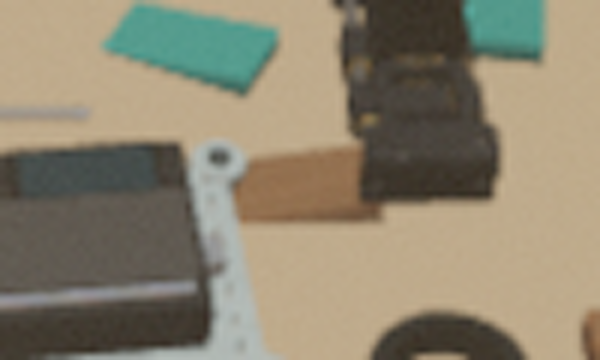

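```bash
python3 tip.py 395 203 372 277
```

```text
tipc [0.52131105 0.09014511] heading -106.85656602899947 w 0.046841060595606054 foot in wedge 0.04795556641715086 0.004488981849568828
```

servo_tool --moves "-0.006 0.001 0 0 0 0 0.75;-0.006 0.001 0 0 0 0 0.75;-0.006 0.001 0 0 0 0 0.75;-0.004 0.0005 0 0 0 0 0.75;-0.003 0 0 0 0 0 0.75;0 0 0 0 0 0 0.75"

```text
time_s: 9.9
tool_pos: [0.5495, 0.1714, -0.0171]
tool_rot: [-180.0, -0.1, 72.8]
force: [-0.1, 0.2, -0.0]
grip_width: 0.0111
```

```bash
python3 look.py 6
```

```text
9.9 [ 0.5495  0.1714 -0.0171] [-1.800e+02 -9.000e-02  7.279e+01] [-0.09  0.15 -0.01] 0.0111
[ 1.036e-01 -1.590e-02  1.000e-04] [-0.    -0.003  0.014]
```

View pics/t6.png

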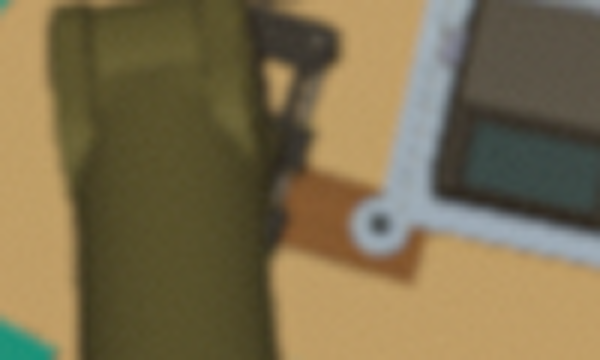

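View pics/s6.png

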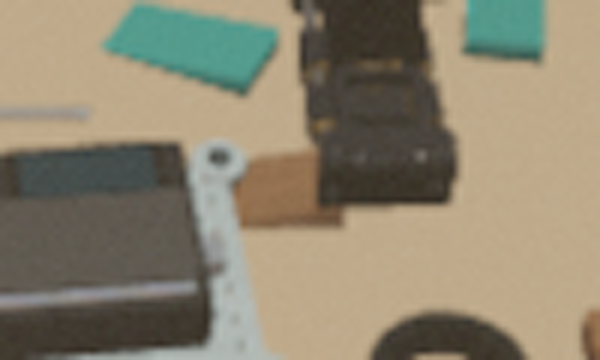

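servo_tool --moves "-0.003 0 0 0 0 0 0.75;-0.003 0 0 0 0 0 0.75"

```text
time_s: 10.17
tool_pos: [0.548, 0.1673, -0.017]
tool_rot: [180.0, -0.1, 72.9]
force: [-0.6, 0.7, 0.4]
grip_width: 0.0111
```

servo_tool --moves "-0.002 0 0 0 0 0.01 0.75"

```text
time_s: 10.25
tool_pos: [0.5475, 0.1655, -0.017]
tool_rot: [180.0, -0.2, 72.6]
force: [0.8, 1.4, -1.0]
grip_width: 0.011
```

servo_tool --moves "-0.002 0 0 0 0 0 0.75"

```text
time_s: 10.33
tool_pos: [0.5472, 0.1646, -0.0169]
tool_rot: [179.9, -0.3, 72.6]
force: [1.4, 3.6, -1.6]
grip_width: 0.0108
```

servo_tool --moves "-0.002 0 0 0 0 0 0.75"

```text
time_s: 10.42
tool_pos: [0.5469, 0.1642, -0.0167]
tool_rot: [179.9, -0.4, 72.7]
force: [1.9, 4.7, -2.2]
grip_width: 0.0111
```

servo_tool --moves "-0.002 0 0 0 0 0 0.75"

```text
time_s: 10.5
tool_pos: [0.5468, 0.164, -0.0165]
tool_rot: [179.9, -0.6, 72.7]
force: [1.2, 5.6, -1.7]
grip_width: 0.0112
```

```bash
python3 look.py 7
```

```text
10.5 [ 0.5468  0.164  -0.0165] [179.87  -0.56  72.71] [ 1.2   5.64 -1.68] 0.0112
[ 0.1113 -0.0156  0.0015] [ 0.005 -0.019  0.011]
```

View pics/t7.png

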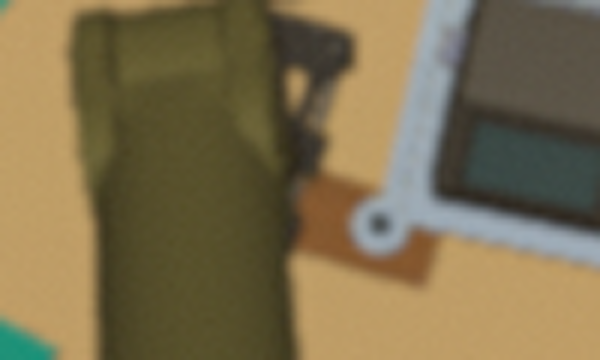

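View pics/s7.png

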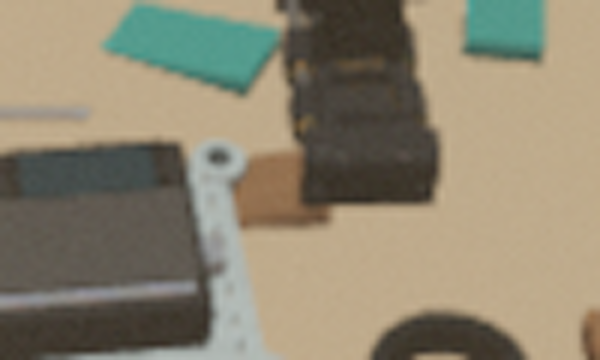

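servo_tool --moves "-0.003 0 0 0 0.01 0 0.75;-0.003 0 0 0 0.01 0 0.75"

```text
time_s: 10.77
tool_pos: [0.5463, 0.1637, -0.0159]
tool_rot: [179.8, -1.5, 72.9]
force: [2.6, 7.5, -2.4]
grip_width: 0.0106
```

servo_tool --moves "-0.003 0 0 0 0 0 0.75;-0.003 0 0 0 0 0 0.75"

```text
time_s: 10.93
tool_pos: [0.546, 0.1637, -0.0153]
tool_rot: [179.6, -2.0, 73.1]
force: [3.3, 6.6, -3.9]
grip_width: 0.0108
```

Snug: resistance is 7–8 N with no further travel. Retreat and look.

servo_tool --moves "0.01 0 0 0 -0.03 0 0.75;0.015 0 0 0 -0.03 0 0.75;0.015 0 0 0 0 0 0.75;0 0 -0.02 0 0 0 1;0 0 -0.03 0 0 0 1;0 0 -0.03 0 0 0 1;0.03 0 -0.03 0 0 0 1;0.04 0 0 0 0 0 1;0.04 0 0 0 0 0 1;0 0 0 0 0 0 1"

```text
time_s: 11.77
tool_pos: [0.5884, 0.3049, 0.0979]
tool_rot: [179.9, 0.3, 72.7]
force: [-0.7, 2.4, -0.7]
grip_width: 0.0005
```

```bash
python3 look.py 8; python3 - <<'E'
from h import *
c=env.read_camera("wrist");cv2.imwrite("pics/w8.png",c["img"][:,:,::-1])
E
```

```text
11.7667 [0.5884 0.3049 0.0979] [179.92   0.3   72.71] [-0.66  2.39 -0.66] 0.0005
[-0.0349 -0.0137  0.115 ] [0.003 0.01  0.011]
```

View pics/t8.png

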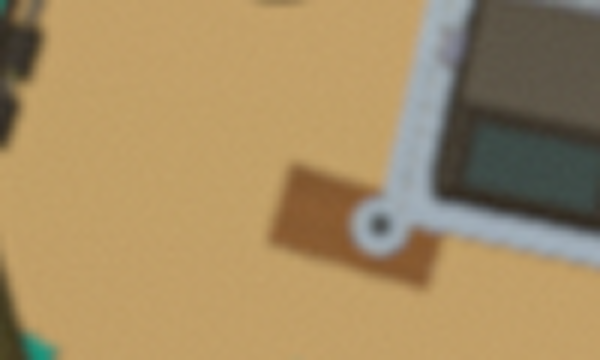

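View pics/s8.png

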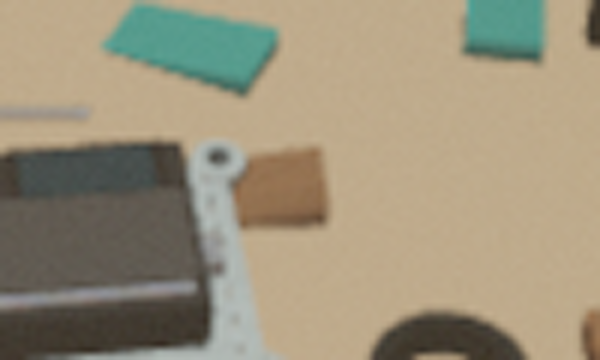

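```bash
python3 - <<'E'
from h import *
c=env.read_camera("top")
P=plane(c,np.array([(292,163),(270,242)])/6-.4+[230,180],.018,c["T"])[:,:2]
d=P[0]-P[1];a=np.array([d[1],-d[0]])/np.hypot(*d);cen=P.mean(0)+.05*a
print(P,np.hypot(*d),np.degrees(np.arctan2(a[1],a[0])))
E1=plane(c,np.array([379,224])/6-.4+[230,180],.038,c["T"])[0];print("ear",E1)
r=E1[:2]-cen;print("foot in wedge",r@a,r@np.array([-a[1],a[0]]))
o=st();print(delta([E1[0],E1[1],.07]),rotd(72.4))
# plate/ear heights
p,u,v=depthpts(c,c["T"]);
for x,y in((.5262,.0908),(.6931,.0531),(.6459,-.1521),(.4801,-.1136)):
    s=np.hypot(p[:,0]-x,p[:,1]-y)<.012;print(s.sum(),np.median(p[s][:,2]))
E
```

```text
[[0.56588209 0.14445676]
 [0.5182536  0.1570048 ]] 0.04925368879256093 -104.75956686095007
ear [0.52635727 0.09080241 0.038     ]
foot in wedge 0.011953423028528443 7.5374188227191e-05
11.9667 [0.5879 0.2929 0.0966] [179.97   0.8   72.13] [ 0.63 -0.77  0.02] 0.0005
[-0.21084451  0.00337869  0.02950045] [ 0.00103563  0.0278297  -0.00932063]
36 0.03626595629565077
32 0.03674728854211051
39 0.03485196661124057
36 0.03611502990675686
```

View pics/w8.png

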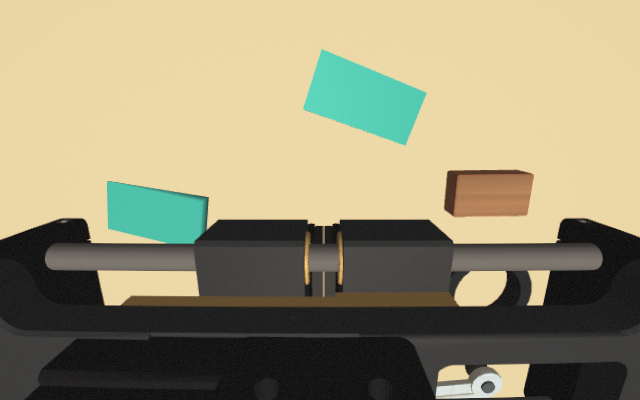

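The foot sits at x = 12 mm, y = 0 mm in the wedge frame, and the ears are level. Next, the press.

servo_tool --moves "-0.025 0 0 0 0.027 -0.009 1;-0.03 0 0 0 0 0 1;-0.03 0.001 0 0 0 0 1;-0.03 0.001 0 0 0 0 1;-0.03 0.001 0 0 0 0 1;-0.03 0 0 0 0 0 1;-0.02 0 0 0 0 0 1;-0.01 0 0 0 0 0 1;0 0 0 0 0 0 1;0 0 0 0 0 0 1"

```text
time_s: 12.8
tool_pos: [0.5175, 0.0723, 0.0923]
tool_rot: [-179.5, 0.3, 71.3]
force: [0.1, 0.6, -0.5]
grip_width: 0.0005
```

```bash
python3 -c "
from h import *
st();print(delta([.5265,.0915,.03]),rotd(72.4))"
```

```text
12.8 [0.5175 0.0723 0.0923] [-179.53    0.3    71.29] [ 0.06  0.63 -0.46] 0.0005
[0.0213974  0.00282892 0.06212156] [-0.0165332   0.01037284 -0.03875242]
```

servo_tool --moves "0.01 0.001 0.01 -0.016 0.01 -0.035 1;0.01 0.001 0.015 0 0 0 1;0.001 0 0.015 0 0 0 1;0 0 0.01 0 0 0 1;0 0 0 0 0 0 1;0 0 0 0 0 0 1"

```text
time_s: 13.3
tool_pos: [0.5286, 0.0994, 0.0408]
tool_rot: [179.9, -0.2, 72.7]
force: [-0.1, -0.5, 0.1]
grip_width: 0.0003
```

```bash
python3 -c "
from h import *
st();print(delta([.5265,.0915,.03]),rotd(72.4))"; python3 look.py 9
```

```text
13.3 [0.5286 0.0994 0.0408] [179.89  -0.22  72.7 ] [-0.11 -0.54  0.06] 0.0003
[-0.00822891  0.00034151  0.01077982] [ 0.00394447 -0.00773605  0.01056371]
13.3 [0.5286 0.0994 0.0408] [179.89  -0.22  72.7 ] [-0.11 -0.54  0.06] 0.0003
[ 0.1782 -0.0176  0.0585] [ 0.004 -0.008  0.011]
```

View pics/s9.png

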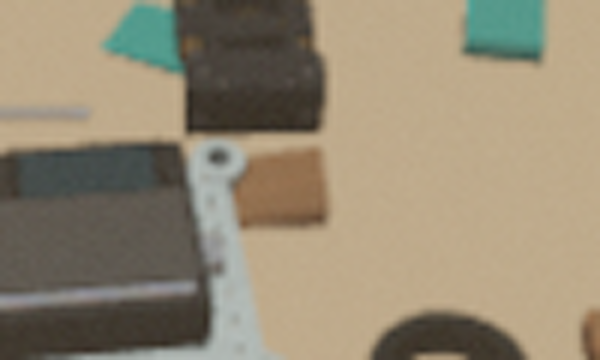

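servo_tool --moves "-0.005 0 0.005 0 0 0 1;-0.001 0 0.006 0 0 0 1;0 0 0.006 0 0 0 1;0 0 0 0 0 0 1;0 0 0 0 0 0 1"

```text
time_s: 13.82
tool_pos: [0.5286, 0.0926, 0.0249]
tool_rot: [179.7, -0.4, 72.6]
force: [0.7, 0.0, 0.2]
grip_width: 0.0005
```

servo_tool --moves "0 0 0.003 0 0 0 1;0 0 0 0 0 0 1"

```text
time_s: 13.98
tool_pos: [0.5286, 0.0924, 0.0217]
tool_rot: [179.7, -0.4, 72.6]
force: [-0.2, -0.5, -0.3]
grip_width: 0.0006
```

servo_tool --moves "0 0 0.003 0 0 0 1;0 0 0.001 0 0 0 1"

```text
time_s: 14.15
tool_pos: [0.529, 0.0925, 0.0177]
tool_rot: [179.6, -0.4, 72.6]
force: [-0.8, 0.2, -0.5]
grip_width: 0.0005
```

servo_tool --moves "0 0 0.002 0 0 0 1;0 0 0.002 0 0 0 1"

```text
time_s: 14.32
tool_pos: [0.5294, 0.0928, 0.0154]
tool_rot: [179.7, -0.5, 72.6]
force: [-9.8, -1.8, 27.5]
grip_width: 0.0007
```

servo_tool --moves "0 0 0.002 0 0 0 1;0 0 0.002 0 0 0 1"

```text
time_s: 14.48
tool_pos: [0.5294, 0.0928, 0.0156]
tool_rot: [179.8, -0.5, 72.6]
force: [-6.9, -0.9, 16.5]
grip_width: 0.0007
```

servo_tool --moves "0 0 0.001 0 0 0 1;0 0 0.001 0 0 0 1"

```text
time_s: 14.65
tool_pos: [0.5293, 0.0928, 0.0158]
tool_rot: [179.9, -0.6, 72.6]
force: [-2.9, 0.0, 4.8]
grip_width: 0.001
```

```bash
python3 look.py 10
```

```text
14.65 [0.5293 0.0928 0.0158] [179.91  -0.58  72.57] [-2.91  0.04  4.84] 0.001
[ 0.1842 -0.0206  0.0347] [ 0.003 -0.02   0.006]
```

View pics/s10.png

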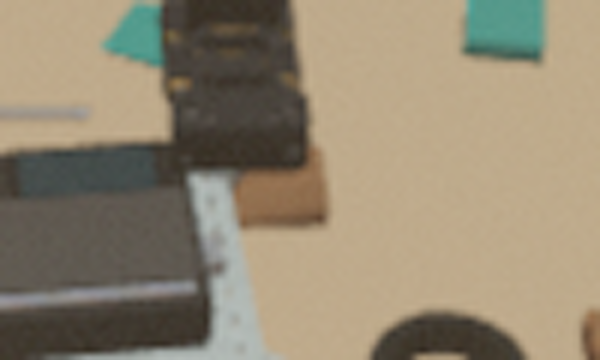

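servo_tool --moves "0 0 0.0015 0 0 0 1;0 0 0.0015 0 0 0 1;0 0 0.0015 0 0 0 1"

```text
time_s: 15.0
tool_pos: [0.5294, 0.0929, 0.0157]
tool_rot: [-179.9, -0.7, 72.6]
force: [-4.4, -0.8, 13.1]
grip_width: 0.0006
```

servo_tool --moves "0 0 0.0015 0 0 0 1;0 0 0.0015 0 0 0 1"

```text
time_s: 15.17
tool_pos: [0.5293, 0.0929, 0.0157]
tool_rot: [-179.8, -0.7, 72.6]
force: [-5.0, -1.1, 12.7]
grip_width: 0.0007
```

A steady press of about 13 N shows no sinking. Let go and check.

servo_tool --moves "0 0 -0.005 0 0 0 1;0 0 -0.02 0 0 0 1;0 0 -0.03 0 0 0 1;0 0 -0.03 0 0 0 1;0.03 0 -0.03 0 0 0 1;0.04 0 0 0 0 0 1;0.04 0 0 0 0 0 1;0.04 0 0 0 0 0 1;0.04 0 0 0 0 0 1;0.03 0 0 0 0 0 1;0 0 0 0 0 0 1;0 0 0 0 0 0 1"

```text
time_s: 16.17
tool_pos: [0.5995, 0.3086, 0.1402]
tool_rot: [-179.9, -1.0, 72.2]
force: [-1.6, -1.1, -0.1]
grip_width: 0.001
```

```bash
python3 look.py 11; python3 - <<'E'
from h import *
c=env.read_camera("top");cv2.imwrite("pics/tf.png",c["img"][:,:,::-1])
p,u,v=depthpts(c,c["T"])
for x,y in((.5262,.0908),(.6931,.0531),(.6459,-.1521),(.4801,-.1136)):
    s=np.hypot(p[:,0]-x,p[:,1]-y)<.012;print(s.sum(),np.median(p[s][:,2]))
E
```

```text
16.1667 [0.5995 0.3086 0.1402] [-179.92   -1.04   72.19] [-1.65 -1.06 -0.14] 0.001
[-0.0454 -0.0223  0.1564] [-0.003 -0.036 -0.007]
37 0.03692252551550457
36 0.03577851918569708
35 0.03626540165755365
37 0.03512916926945797
```

View pics/t11.png

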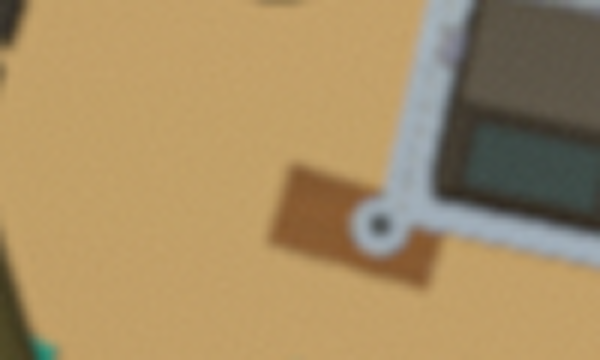

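View pics/s11.png

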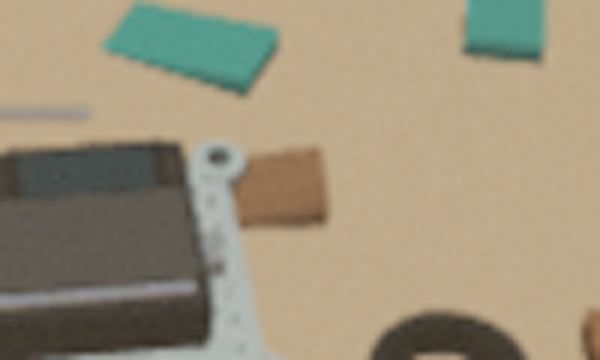

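View pics/tf.png

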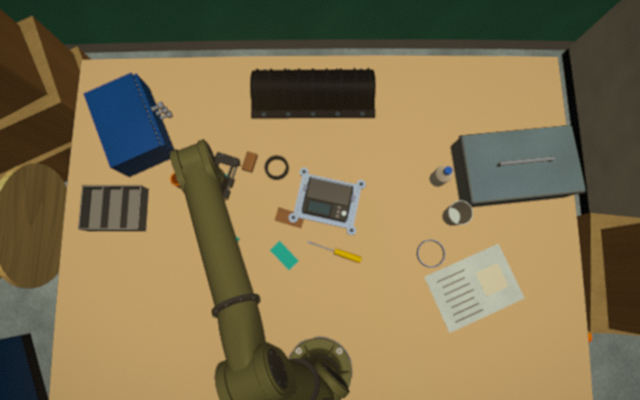

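The wedge is still in place at t11 crop corners (292,163) and (270,242), the ear is unmoved at (379,224), and the bystanders in view are unmoved.

```bash
python3 -c "
from cell import env
print(env.sign_off())"
```

```text
the job is handed in; nothing more can be done
None
```

I pushed the brown wedge thin end first under the near-left foot until it would go no further, at about 7–8 N. I then pressed the ear above that foot, let go and handed the job in at about 16 s.

**Press:** the first contact spiked to about 27 N, well above the 10 N asked. I eased off and then held about 13 N, and the tip height stayed the same to within 0.2 mm.

**Last checks:**
- **Wedge position:** measured before the press, the foot was at about x = 12 mm, y = 0 mm in the wedge's frame. The wedge looked unmoved in the pictures afterwards.
- **Instrument:** the four ear heights agree within 2 mm, which is depth noise, so it reads level. Its position is unchanged.
- **Bystanders:** those in view looked unmoved. The arm partly hid the sleeve in the last top picture.

**What disagreed:** the real fingertips end about 22 mm behind the reported TCP, where the description puts them 11 mm ahead. Because of this my first push passed over the wedge without touching it. I corrected for it using the wrist camera's depth image and a slow, force-watched descent, then pushed again.

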